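# Chock the subframe bush before drawing the stop

## Robot

A 7-joint arm with a two-finger parallel gripper is mounted at the origin on the work surface. World frame = base frame: x ahead of the robot, y to its left, z up, the work surface at z = 0. Lengths are in m, angles in rad, forces in N, time in s.
With the tool pointing down it reaches from about 0.4 to 0.85 m from the base axis. Payload 4.5 kg.
Tool frame: the origin (TCP) lies at the very end of the fingers, on their centre line; the grasp point (between the pads) lies 19 mm behind it (r.grip_depth is the z of the grasp point in the tool frame, in m); z points along the fingers, y is the line along which they close (so a half turn about z gives the same grasp; the last joint's range is limited). The gripper opens to 88 mm and grips with 3 to 60 N. Pads are 18 mm wide; open, the fingers measure 123 mm over their backs; the gripper's body (75 mm by 187 mm) begins 45 mm behind the grasp point.
Start: joints at [-1.12, 0.689, -0.195, 1.565, 0.157, 0.902, -0.215], TCP at [0.253, 0.572, 0.239] pointing down, gripper open.
Joint ranges: [-3.01, 3.01], [-0.46, 2.08], [-1.47, 1.51], [0.13, 2.56], [-1, 4.14], [0.04, 2.09], [-2.66, 2.66]. Speed limits (rad/s): [2.57, 2.57, 3.14, 3.14, 3.14, 3.14, 3.14].

## Interface

Orientations are given as a unit quaternion [x, y, z, w].
In Python, from plant import r, viewer, workorder, get_state gives the robot as it stands (r), with the cameras (viewer), the job (workorder) and the readings as plain functions.
- The arm moves only by the shell command python3 steer.py 'ROWS' [FORCE]. ROWS is one flat JSON list of numbers that holds 1 to 10 rows one after another, with no inner brackets; each row has 7 numbers: the opening from 0.0 (shut) to 1.0 (fully open), then dx, dy, dz in m, then a rotation vector rx, ry, rz in rad; each row is the pose to reach, as a shift and turn from the pose commanded when the command began, along the tool's axes at that moment; what a row does not reach only later rows make up. A row lasts 1/10 s, in which the tool goes at most 0.05 m and 0.15 rad, less where a joint would pass 70% of its speed; a pose out of reach is approached as far as the arm can. The fingers move at their own pace and stop on an object; FORCE is the grip in N (left out, the last holds). Time passes only in rows, so rows that do not move let the fingers close. It prints the time, the measured TCP pose, the force, the opening and the grip force at its end. Input that does not fit is refused with a message, and nothing moves.
- get_state(): the state, without advancing time (a new reading comes with each control period).
- viewer.snapshot(name): name is "side" or "top"; returns the picture (480x640x3 uint8, red, green, blue); there is no depth.
- viewer.camera_params(name): a dict with "fx", "fy", "cx", "cy" (pixels), "rvec" (rotation vector, rad) and "tvec" (3), from world to camera coordinates, as OpenCV has them. Camera axes: x right, y down, z forward; pixel columns grow to the right and rows downward; lengths in m; the calibration is good to about 2 mm. A picture is of the moment at which its call begins. camera_params takes no time and is no camera call.
- workorder.finish_job(): hands the job in; it is judged then, once.
The state is a dict: "clock": time; "q": joint angles; "qd": joint speeds; "joint_torque": joint torques, N m; "tool_pos": TCP position; "eef_rot": TCP orientation; "contact_force": force on the tool from outside, world axes, zero at the start; "moment": the same for the moment, N m; "opening": opening from 0.0 (shut) to 1.0 (fully open); "finger_force": force on a finger pad.
Only numpy, scipy, OpenCV 4.12 (cv2) and the standard library are available. Lean on these libraries where they do the work, as an engineer would, in place of code of your own. Each camera call takes 0.05 s, during which the arm holds its last target. There are 200 camera calls.

## Task

The round subframe bush lies on the sloping runway and would roll down it but for the sliding fork stop. Set the steel wedge chock on the runway between the two arms of the stop, thin edge up the slope and square to the runway, and push it snugly against the middle of the bush's low side. Then draw the stop fully back down the slope by its knob, so that the chock alone holds the bush where it lies, and let go.

Things in the scene. Friction and masses are not known exactly. Their poses are not given: they have to be found in the camera images.
- chock: Dark steel wedge chock, 40 mm wide (x), 72 mm long (y), 0.5 kg, loose on the table. Origin on its underside. Toe edge (3 mm high) at y = -37; its face climbs at 40 degrees to the heel top (z = 34, y = 0 to +35). On the heel an upright grip lug, 18 mm thick in x, y = +3 to +33, z = 34 to 76: grip it across x. Snug against the bush, the bush's axis is at y = -52, z = 32 in this frame.
- bush: Round subframe bush: bright sleeve, 64 mm diameter, 120 mm long, black rubber core, 0.9 kg, lying across the runway on its middle line and free to roll. Origin on its axis at mid-length; its x is the axis, parallel to the runway's x (y and z turn as it rolls). It rests against the stop.
- runway: Grey fixed runway, 150 mm wide (x), 350 mm long (y); its bright track slopes 8 degrees down towards +y. Origin on the table under its middle, z up; the track is 40 mm high at y = 0, 65 mm at the high end, 15 mm at the low end. Side rails 14 mm and end lip 10 mm above the track. The bush's axis starts at y = -55.
- stop_knob (a point): Centre of the black upright knob (22 mm diameter, 58 mm above the track, 14 mm below its top) of the dark fork stop. Its y points down the track. The stop slides 60 mm down the slope to its end, stiffly (4 N), and stays put. Closed, the knob is at runway y = +102. Its two arms (12 mm high, 90 mm apart inside, ending in 37 mm posts at the bush) run up the slope from a crossbar under the knob.

How it is judged:
By the outcome, as a careful person would: the job done as asked, in the order asked, and still so for the second after the job is handed in, with the robot touching nothing.
It also fails if it takes over 50 s, if anything falls off the work surface, if the arm or the gripper's body presses on something with over 40 N, if the wrist force passes 120 N, or if a joint passes its speed limit or range.

## Working session

There is one attempt and no reset: what is moved stays moved. The work goes in short steps, Python scripts to look and compute and a shell command to move; the robot and the scene stay as the last step left them, time stands still between calls to the robot, and variables do not carry over. Pictures are saved under pics/ and viewed, at most 10 in all, crops included, and the job is handed in when it is done.

```bash
ls; mkdir -p pics
python3 - <<'E'
from plant import r, viewer, workorder, get_state
import cv2
for n in("side","top"):
    im=viewer.snapshot(n); cv2.imwrite(f"pics/{n}0.png",im[:,:,::-1]); print(n,viewer.camera_params(n))
s=get_state(); print(s)
E
```

```text
pics
plant.py
steer.py
side {'fx': 554.3308472035382, 'fy': 554.3308472035382, 'cx': 319.3624469978303, 'cy': 235.12645078383096, 'rvec': array([ 2.11557786, -0.60318846,  0.30798076]), 'tvec': array([-0.45315918,  0.21926946,  0.70823151])}
top {'fx': 608.6750642635021, 'fy': 608.6750642635021, 'cx': 323.8250107474109, 'cy': 244.26012577231967, 'rvec': array([ 2.12722257, -2.13728682,  0.13114802]), 'tvec': array([0.01374568, 0.52240227, 1.08664698])}
{'clock': 0.1, 'q': array([-1.12022527,  0.68987987, -0.19451702,  1.56615771,  0.15727989,
        0.90254393, -0.21510586]), 'qd': array([ 0.00058364, -0.00071175, -0.00032289,  0.00022812,  0.00079145,
       -0.00011124,  0.00012867]), 'joint_torque': array([-3.39085833e-03, -5.28489447e+01, -1.27163574e+00, -1.53836739e+01,
       -5.25975355e-02,  1.93079104e-03,  4.38265761e-05]), 'tool_pos': array([0.25282603, 0.57099154, 0.23802474]), 'eef_rot': array([ 2.06858305e-01,  9.78370585e-01, -7.92526098e-04, -1.12290055e-04]), 'contact_force': array([-0.74093026,  0.59130675, -0.16714053]), 'moment': array([-0.01333049,  0.02420941,  0.02492017]), 'finger_force': 0.0, 'opening': 1.002063474408791}
```

View pics/side0.png

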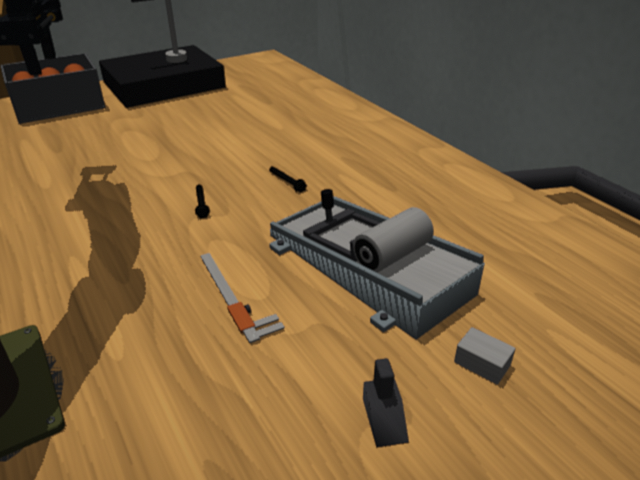

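View pics/top0.png

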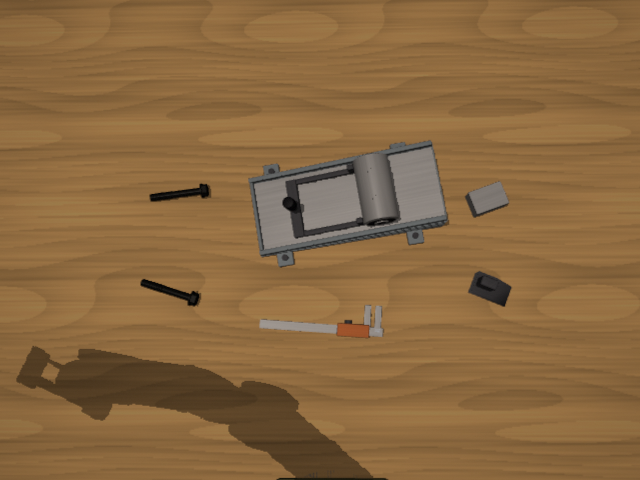

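The side view shows the chock at about (388,405), its lug at (384,375), the knob at (327,200) and the bush at (395,238). In the top view the chock is at (490,289), the lug at (486,283), the knob at (289,204) and the bush at (377,190); the runway's low end is on the left. Next I'll enlarge crops to get accurate corners.

```bash
cat > h.py <<'E'
import numpy as np,cv2
from plant import r, viewer, workorder, get_state
from scipy.spatial.transform import Rotation as R
def cam(n):
    p=viewer.camera_params(n); K=np.array([[p['fx'],0,p['cx']],[0,p['fy'],p['cy']],[0,0,1]])
    M=R.from_rotvec(p['rvec']).as_matrix(); return K,M,np.array(p['tvec'])
def ray(n,uv):
    K,M,t=cam(n); d=M.T@np.linalg.solve(K,[uv[0],uv[1],1]); return -M.T@t,d
def onz(n,uv,z):
    o,d=ray(n,uv); return o+d*(z-o[2])/d[2]
def tri(a,b):
    (o1,d1),(o2,d2)=ray("top",a),ray("side",b)
    s=np.linalg.lstsq(np.c_[d1,-d2],o2-o1,rcond=None)[0]
    p,q=o1+s[0]*d1,o2+s[1]*d2; return (p+q)/2,np.linalg.norm(p-q)
def proj(n,X):
    K,M,t=cam(n); v=K@(M@np.array(X)+t); return v[:2]/v[2]
E
python3 - <<'E'
import cv2,numpy as np
t=cv2.imread("pics/top0.png");s=cv2.imread("pics/side0.png")
def crop(im,x,y,w,h,k): return cv2.convertScaleAbs(cv2.resize(im[y:y+h,x:x+w],None,fx=k,fy=k,interpolation=cv2.INTER_CUBIC),alpha=1.5,beta=20)
cv2.imwrite("pics/c1.png",np.hstack([crop(t,460,260,60,50,6.5),crop(s,350,350,65,100,6)[:,:]][0:1]))
a=crop(t,460,262,60,50,6);b=crop(s,350,350,70,100,6)
o=np.zeros((600,800,3),np.uint8);o[:300,:360]=a;o[:600,370:790]=b;cv2.imwrite("pics/c1.png",o)
a=crop(t,240,130,220,145,3.6);cv2.imwrite("pics/c2.png",a)
E
```

```text
(no output)
```

View pics/c1.png

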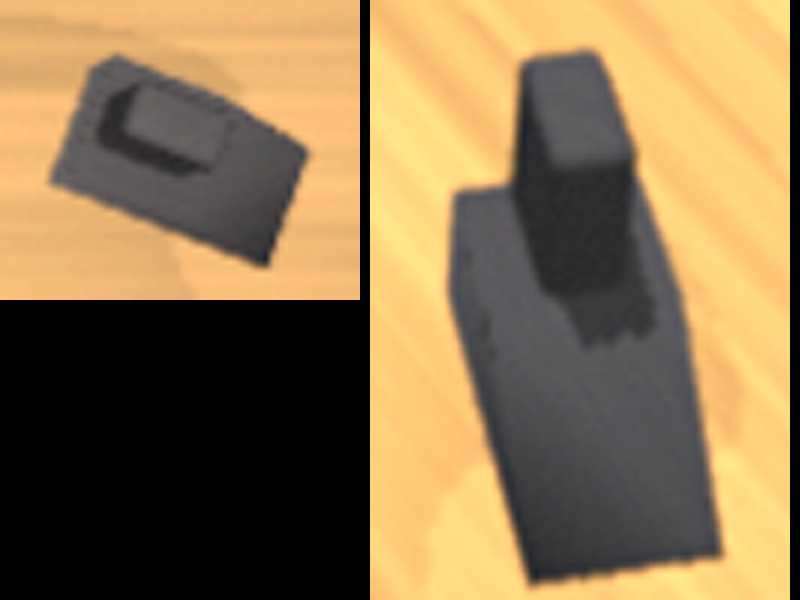

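View pics/c2.png

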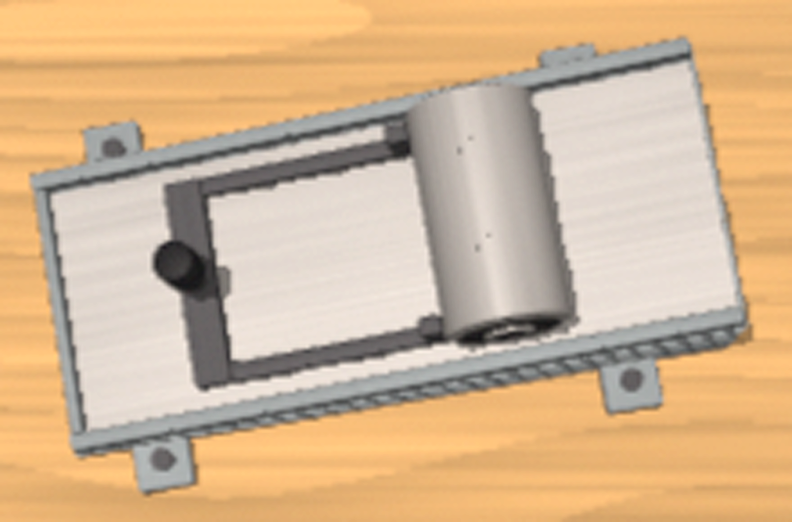

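c1 shows the lug's top face in the top view with crop corners about (137,83), (233,115), (207,172) and (123,135), and in the side view about (524,60), (597,52), (633,160) and (555,168). Toe corners are top (309,153)/(268,267) and side (722,555)/(530,583). In c2 the runway's rail-top corners are at (33,178), (75,450), (745,315) and (690,40), and the knob top is at (179,262).

Run:
```python
import cv2
s=cv2.imread("pics/side0.png")
cv2.imwrite("pics/c3.png",cv2.convertScaleAbs(cv2.resize(s[180:340,260:490],None,fx=3.4,fy=3.4,interpolation=cv2.INTER_CUBIC),alpha=1.5,beta=20))
```

```text
(no output)
```

View pics/c3.png

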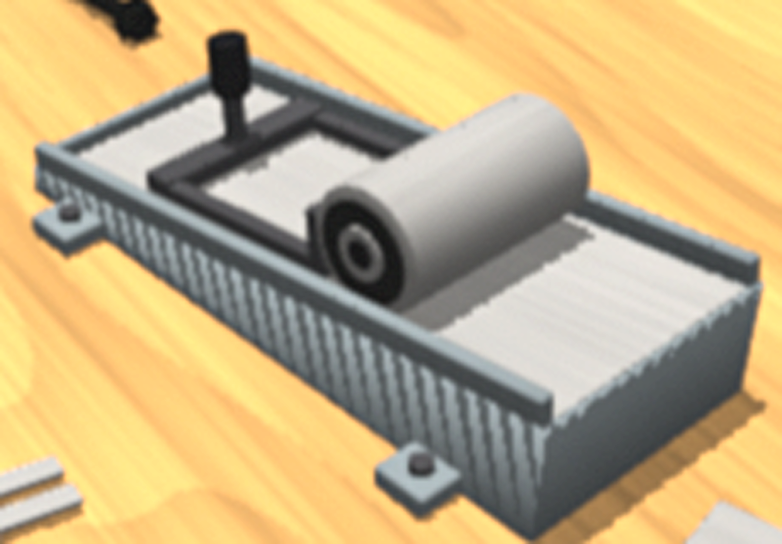

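c3 (side view) shows the rail-top corners at about (38,147), (255,60), (757,258) and (550,400), and the knob's top disc centred near (229,40).

```bash
cat >> h.py <<'E'
def un(xy,k,off): return [(c+.5)/k-.5+o for c,o in zip(xy,off)]
E
python3 - <<'E'
from h import *
np.set_printoptions(precision=4,suppress=True)
T1=lambda p:un(p,6,(460,262)); S1=lambda p:un((p[0]-370,p[1]),6,(350,350))
T2=lambda p:un(p,3.6,(240,130)); S3=lambda p:un(p,3.4,(260,180))
print("lug top"); L=[]
# top order vs side order: match via yaw
tq=[(137,83),(233,115),(207,172),(123,135)]
for p in tq: print(onz("top",T1(p),.076))
for p in [(524,60),(597,52),(633,160),(555,168)]: print('s',onz("side",S1(p),.076))
print('c',tri(T1((178,126)),S1((577,110))))
print('toe',[tri(T1(a),S1(b)) for a,b in [((309,153),(722,550)),((268,265),(530,578))]])
print('heel top edge z34',onz("top",T1((50,183)),.034),onz("top",T1((118,55)),.034),onz("side",S1((458,192)),.034))
print("runway")
for a,b in [((33,178),(255,60)),((75,450),(38,147)),((690,40),(757,258)),((745,312),(550,400))]:
    print(tri(T2(a),S3(b)))
print('knob top',tri(T2((179,262)),S3((229,40))), R.from_quat(get_state()['eef_rot']).as_matrix())
E
```

```text
lug top
[ 0.4595 -0.2691  0.076 ]
[ 0.45   -0.2967  0.076 ]
[ 0.4333 -0.2884  0.076 ]
[ 0.4443 -0.2644  0.076 ]
s [ 0.4477 -0.2667  0.076 ]
s [ 0.4615 -0.2727  0.076 ]
s [ 0.4504 -0.2987  0.076 ]
s [ 0.4363 -0.2922  0.076 ]
c (array([ 0.4481, -0.2815,  0.0749]), np.float64(0.0027997660454690955))
toe [(array([ 0.4457, -0.3393,  0.0036]), np.float64(0.0031301793028631624)), (array([ 0.4103, -0.3246,  0.0036]), np.float64(0.0016494918285974531))]
heel top edge z34 [ 0.4332 -0.2514  0.034 ] [ 0.4722 -0.2735  0.034 ] [ 0.439  -0.2591  0.034 ]
runway
(array([0.6568, 0.153 , 0.0215]), np.float64(0.009760427114262171))
(array([0.5072, 0.1291, 0.0287]), np.float64(0.004320166976155766))
(array([ 0.7063, -0.1864,  0.0781]), np.float64(0.0005762555981056802))
(array([ 0.5666, -0.21  ,  0.0775]), np.float64(0.0019099395445207178))
knob top (array([0.5903, 0.0701, 0.0979]), np.float64(0.0027156263763061035)) [[-0.9144  0.4048 -0.0005]
 [ 0.4048  0.9144 -0.0015]
 [-0.0001 -0.0016 -1.    ]]
```

```bash
cat >> h.py <<'E'
def tgt(yaw_deg,tilt_deg,gp):
    "tool pose: tool y along world yaw, z down, tilted about tool y-line; gp=grasp point -> (TCP,Rot)"
    a=np.radians(yaw_deg); y=np.array([np.cos(a),np.sin(a),0]); z=np.array([0,0,-1.]); 
    M=np.c_[np.cross(y,z),y,z]; Q=R.from_rotvec(-np.radians(tilt_deg)*y)*R.from_matrix(M)
    return np.array(gp)+Q.apply([0,0,abs(r.grip_depth)]),Q
def delta(p,Q):
    s=get_state(); Q0=R.from_quat(s['eef_rot'])
    return np.round(Q0.inv().apply(p-s['tool_pos']),4),np.round((Q0.inv()*Q).as_rotvec(),4)
E
python3 - <<'E'
from h import *
np.set_printoptions(precision=4,suppress=True)
print(r.grip_depth)
T2=lambda p:un(p,3.6,(240,130)); S3=lambda p:un(p,3.4,(260,180))
def ang(n,a,b,za,zb):
    A,B=onz(n,a,za),onz(n,b,zb); d=B-A; return A,B,np.degrees(np.arctan2(d[1],d[0]))
print('near rail',ang("top",T2((745,312)),T2((75,450)),.079,.029))
print('far rail',ang("top",T2((690,40)),T2((33,178)),.079,.029))
print('near side',ang("side",S3((550,393)),S3((38,147)),.079,.029))
print('far side',ang("side",S3((757,258)),S3((255,58)),.079,.029))
print('cross',ang("top",T2((165,187)),T2((203,388)),.037,.037),ang("top",T2((203,185)),T2((230,375)),.042,.042))
print('bush up edge',ang("top",T2((530,90)),T2((573,316)),.085,.085))
print('bush down edge',ang("top",T2((410,103)),T2((447,338)),.075,.075))
# bush end centre in side
print('bush end',tri(T2((511,333)),S3((358,250))),onz("side",S3((358,250)),.08))
p,Q=tgt(-22.5,0,[.448,-.2815,.15]);print('chock',delta(p,Q))
E
```

```text
-0.0187
near rail (array([ 0.5655, -0.2092,  0.079 ]), array([0.5052, 0.1299, 0.029 ]), np.float64(100.08779315932551))
far rail (array([ 0.7057, -0.186 ,  0.079 ]), array([0.6503, 0.154 , 0.029 ]), np.float64(99.25869584357208))
near side (array([ 0.5691, -0.2082,  0.079 ]), array([0.5091, 0.128 , 0.029 ]), np.float64(100.1244535979476))
far side (array([ 0.7056, -0.1872,  0.079 ]), array([0.6561, 0.1433, 0.029 ]), np.float64(98.52179537015624))
cross (array([0.6427, 0.0833, 0.037 ]), array([0.536, 0.063, 0.037]), np.float64(-169.20468379977163)) (array([0.6423, 0.063 , 0.042 ]), array([0.5418, 0.0487, 0.042 ]), np.float64(-171.89773212330638))
bush up edge (array([ 0.6787, -0.1044,  0.085 ]), array([ 0.563 , -0.1235,  0.085 ]), np.float64(-170.61939767182446))
bush down edge (array([ 0.6755, -0.0443,  0.075 ]), array([ 0.5542, -0.0616,  0.075 ]), np.float64(-171.91494986577672))
bush end (array([ 0.5555, -0.0931,  0.0832]), np.float64(0.0010216714698464723)) [ 0.5586 -0.0899  0.08  ]
chock (array([-0.5235, -0.7004,  0.1079]), array([-0.0012,  0.0013,  1.5468]))
```

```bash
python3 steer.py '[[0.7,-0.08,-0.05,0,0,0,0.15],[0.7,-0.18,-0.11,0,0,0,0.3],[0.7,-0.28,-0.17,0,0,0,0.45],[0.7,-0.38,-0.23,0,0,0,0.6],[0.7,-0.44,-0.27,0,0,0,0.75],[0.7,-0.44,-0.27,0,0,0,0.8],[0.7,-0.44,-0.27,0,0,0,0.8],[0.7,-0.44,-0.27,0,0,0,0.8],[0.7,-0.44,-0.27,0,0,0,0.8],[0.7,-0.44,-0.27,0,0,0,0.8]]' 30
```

```text
refused: ROWS must be one flat list, 7 numbers to a row, no inner brackets. Nothing was moved.
```

The error is about the shape of the input: one flat list, 7 numbers to a row, no inner brackets. Fixing that and sending the same move.

```bash
python3 steer.py '[0.7,-0.08,-0.05,0,0,0,0.15,0.7,-0.18,-0.11,0,0,0,0.3,0.7,-0.28,-0.17,0,0,0,0.45,0.7,-0.38,-0.23,0,0,0,0.6,0.7,-0.44,-0.27,0,0,0,0.75,0.7,-0.44,-0.27,0,0,0,0.8,0.7,-0.44,-0.27,0,0,0,0.8,0.7,-0.44,-0.27,0,0,0,0.8,0.7,-0.44,-0.27,0,0,0,0.8,0.7,-0.44,-0.27,0,0,0,0.8]' 30
python3 - <<'E'
from h import *
print(get_state()['q'].round(2),delta(*tgt(-22.5,0,[.448,-.2815,.15])))
E
```

```text
clock: 1.1
tool_pos: [0.5375, 0.1581, 0.2385]
eef_rot: [0.571, 0.821, -0.0, -0.0]
contact_force: [0.7, 1.7, -0.9]
opening: 0.701
finger_force: 0.0
[-0.35  0.6  -0.03  1.77  0.02  0.77 -0.03] (array([-0.3813, -0.2363,  0.1072]), array([-6.000e-04,  0.000e+00,  7.469e-01]))
```

```bash
python3 steer.py '[0.7,-0.08,-0.05,0,0,0,0.15,0.7,-0.16,-0.1,0,0,0,0.3,0.7,-0.24,-0.15,0,0,0,0.45,0.7,-0.32,-0.2,0.03,0,0,0.6,0.7,-0.381,-0.236,0.06,0,0,0.747,0.7,-0.381,-0.236,0.09,0,0,0.747,0.7,-0.381,-0.236,0.107,0,0,0.747,0.7,-0.381,-0.236,0.107,0,0,0.747,0.7,-0.381,-0.236,0.107,0,0,0.747,0.7,-0.381,-0.236,0.107,0,0,0.747]'
python3 - <<'E'
from h import *
print(get_state()['q'].round(2),delta(*tgt(-22.5,0,[.448,-.2815,.06])))
im=viewer.snapshot("side")[:,:,::-1]; t=viewer.snapshot("top")[:,:,::-1]
a=cv2.resize(im[250:450,290:490],None,fx=2.9,fy=2.9);b=cv2.resize(t[200:400,440:515],None,fx=2.9,fy=2.9)
cv2.imwrite("pics/d.png",cv2.convertScaleAbs(np.hstack([a,b]),alpha=1.5,beta=20))
E
```

```text
clock: 2.1
tool_pos: [0.4445, -0.2842, 0.1298]
eef_rot: [0.833, 0.553, -0.002, -0.0]
contact_force: [-0.6, 0.0, 0.4]
opening: 0.7
finger_force: 0.0
[ 0.44  0.73  0.07  1.96 -0.1   0.45  0.18] (array([0.0041, 0.0024, 0.0884]), array([-0.0024,  0.0026, -0.007 ]))
```

View pics/d.png

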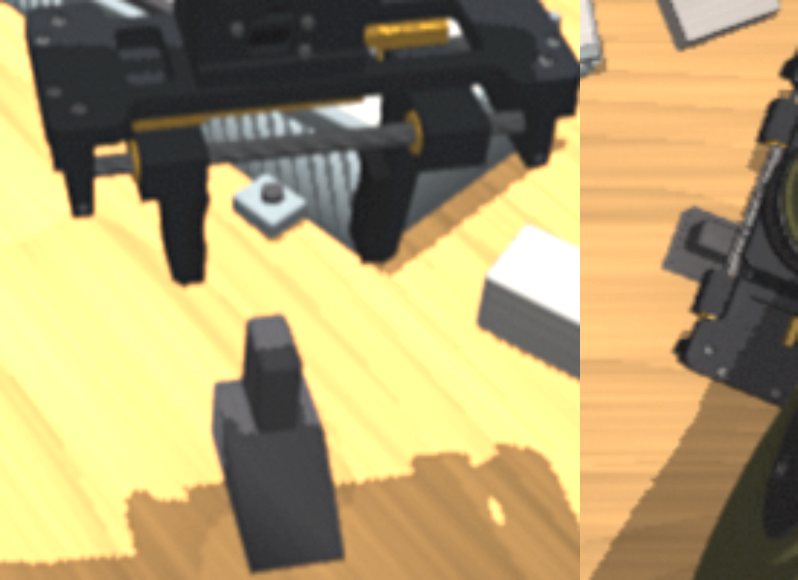

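The picture shows the open fingers straddling the lug, whose top is at about (268,335) in the crop, so I'm descending to grip it.

```bash
python3 steer.py '[0.7,0.002,0.001,0.03,0,0,0,0.7,0.004,0.002,0.06,0,0,0,0.7,0.004,0.002,0.08,0,0,0,0.7,0.004,0.002,0.088,0,0,0,0.7,0.004,0.002,0.088,0,0,0,0.0,0.004,0.002,0.088,0,0,0,0.0,0.004,0.002,0.088,0,0,0,0.0,0.004,0.002,0.088,0,0,0,0.0,0.004,0.002,0.088,0,0,0,0.0,0.004,0.002,0.088,0,0,0]' 40
python3 steer.py '[0,0,0,0,0,0,0,0,0,0,-0.03,0,0,0,0,0,0,-0.07,0,0,0,0,0,0,-0.11,0,0,0,0,0,0,-0.14,0,0,0,0,0,0,-0.15,0,0,0,0,0,0,-0.15,0,0,0]'
python3 - <<'E'
from h import *
u=np.array([-.165,.986,0])
c=np.array([.606,-.030,0])
g=c+.0479*u+[0,0,.0918+.05]   # 30mm short of final, 50mm high
print(g,delta(*tgt(9.5,8,g)))
E
```

```text
clock: 3.2
tool_pos: [0.4511, -0.2764, 0.0441]
eef_rot: [0.832, 0.555, 0.0, 0.0]
contact_force: [0.2, -0.0, 0.5]
opening: 0.273
finger_force: 0.0
clock: 3.9
tool_pos: [0.451, -0.2763, 0.194]
eef_rot: [0.832, 0.555, 0.0, 0.0]
contact_force: [-0.6, -1.4, -6.2]
opening: 0.203
finger_force: 40.0
[0.5980965 0.0172294 0.1418   ] (array([0.3252, 0.0248, 0.0707]), array([-0.038 , -0.1358, -0.5579]))
```

```bash
python3 - <<'E'
from h import *
u=np.array([-.165,.986,0])
c=np.array([.606,-.030,0])
g=c+.0543*u+[0,0,.0960+.05]
print(g,delta(*tgt(9.5,8,g)))
E
python3 steer.py '[0,0.04,0,0,-0.005,-0.02,-0.07,0,0.08,0.005,0,-0.01,-0.04,-0.14,0,0.12,0.01,0,-0.015,-0.06,-0.22,0,0.16,0.012,0,-0.02,-0.08,-0.3,0,0.2,0.015,0,-0.025,-0.1,-0.38,0,0.24,0.018,0,-0.03,-0.12,-0.46,0,0.28,0.02,0,-0.038,-0.136,-0.53,0,0.31,0.023,0,-0.038,-0.136,-0.558,0,0.325,0.025,0,-0.038,-0.136,-0.558,0,0.325,0.025,0,-0.038,-0.136,-0.558]'
python3 - <<'E'
from h import *
u=np.array([-.165,.986,0])
c=np.array([.606,-.030,0])
g=c+.0543*u+[0,0,.0960+.05]
print(g,delta(*tgt(9.5,8,g)))
im=viewer.snapshot("side")[:,:,::-1]; t=viewer.snapshot("top")[:,:,::-1]
a=cv2.resize(im[130:320,270:450],None,fx=3,fy=3)
cv2.imwrite("pics/e.png",cv2.convertScaleAbs(a,alpha=1.7,beta=25))
E
```

```text
[0.5970405 0.0235398 0.146    ] (array([0.3307, 0.0214, 0.0665]), array([-0.038 , -0.1358, -0.5579]))
clock: 4.9
tool_pos: [0.5983, 0.0173, 0.1912]
eef_rot: [0.643, 0.763, -0.046, 0.051]
contact_force: [0.0, 0.4, -7.1]
opening: 0.202
finger_force: 40.0
[0.5970405 0.0235398 0.146    ] (array([0.0124, 0.    , 0.0626]), array([-0.003 , -0.0024,  0.0041]))
```

View pics/e.png

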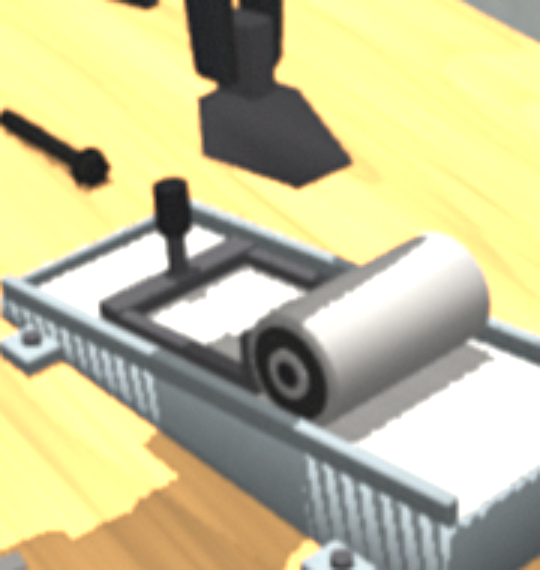

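The chock hangs level in the jaws with its bottom toe corners at crop (298,186) near and (351,159) far, and the bottom near heel corner at (205,152). From these I'll get the chock's pose in the grip.

Run:
```python
from h import *
np.set_printoptions(precision=4,suppress=True)
S=lambda p:un(p,3,(270,130))
s=get_state();Q=R.from_quat(s['eef_rot']);p=s['tool_pos']
for n,px,ty in [('toe near',(298,186),-.02),('toe far',(351,159),.02),('heel near bot',(205,152),-.02),('heel near top',(200,94),-.02),('toe near top',(298,180),-.02)]:
    o,d=ray("side",S(px)); nn=Q.apply([0,1,0]); k=((p+nn*ty-o)@nn)/(d@nn)
    print(n,Q.inv().apply(o+k*d-p))
print(Q.apply([1,0,0]))
```

```text
toe near [-0.0589 -0.02    0.0401]
toe far [-0.0574  0.02    0.04  ]
heel near bot [ 0.0099 -0.02    0.0398]
heel near top [ 0.0101 -0.02    0.0072]
toe near top [-0.0591 -0.02    0.0367]
[-0.1621  0.9767 -0.1403]
```

```bash
cat >> h.py <<'E'
u=np.array([-.165,.986,0]); c=np.array([.606,-.030,0])
def rw(y,z): return c+y*u+np.array([0,0,z])
E
python3 - <<'E'
from h import *
print(delta(*tgt(9.5,8,rw(.0525,.0942+.006))))
E
```

```text
(array([0.0221, 0.0027, 0.1084]), array([-0.0057,  0.0011, -0.0013]))
```

```bash
python3 steer.py '[0,0.01,0,0.02,-0.003,0,0,0,0.02,0.001,0.05,-0.003,0,0,0,0.021,0.001,0.08,-0.003,0,0,0,0.021,0.001,0.1,-0.003,0,0,0,0.021,0.001,0.106,-0.003,0,0,0,0.021,0.001,0.106,-0.003,0,0,0,0.021,0.001,0.106,-0.003,0,0]'
python3 steer.py '[0,0,0,0.001,0,0,0,0,0,0,0.002,0,0,0]'
python3 - <<'E'
from h import *
print(delta(*tgt(9.5,8,rw(.0525,.0942))))
im=viewer.snapshot("side")[:,:,::-1]; t=viewer.snapshot("top")[:,:,::-1]
a=cv2.resize(im[170:290,280:430],None,fx=4,fy=4); b=cv2.resize(t[130:250,280:420],None,fx=4,fy=4)
cv2.imwrite("pics/f.png",cv2.convertScaleAbs(a,alpha=1.7,beta=25))
E
```

```text
clock: 5.7
tool_pos: [0.599, 0.0195, 0.0868]
eef_rot: [0.645, 0.761, -0.044, 0.054]
contact_force: [0.8, -0.0, -5.8]
opening: 0.201
finger_force: 40.0
clock: 5.9
tool_pos: [0.5992, 0.0203, 0.0849]
eef_rot: [0.645, 0.761, -0.043, 0.054]
contact_force: [-1.0, -0.2, -6.6]
opening: 0.199
finger_force: 40.0
(array([ 0.0005, -0.0016,  0.0092]), array([ 0.0041, -0.0004, -0.0002]))
```

View pics/f.png

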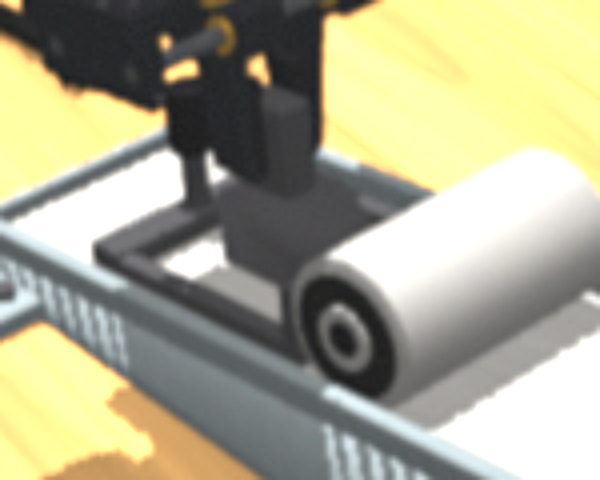

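The chock hovers between the arms, its bottom near heel corner at (228,258), clear of both arms. I'll lower it in small steps and watch the force.

```bash
python3 steer.py '[0,0,0,0.002,0,0,0,0,0,0,0.004,0,0,0,0,0,0,0.004,0,0,0]'|sed -n 2,4p
python3 steer.py '[0,0,0,0.0015,0,0,0,0,0,0,0.0015,0,0,0]'|sed -n 2,4p
python3 steer.py '[0,0,0,0.0015,0,0,0,0,0,0,0.0015,0,0,0]'|sed -n 2,4p
```

```text
tool_pos: [0.5983, 0.0196, 0.0795]
eef_rot: [0.644, 0.762, -0.044, 0.054]
contact_force: [-0.7, 0.9, -6.7]
tool_pos: [0.5984, 0.0194, 0.0781]
eef_rot: [0.644, 0.761, -0.044, 0.054]
contact_force: [-0.6, 0.6, -6.9]
tool_pos: [0.5988, 0.0193, 0.0776]
eef_rot: [0.644, 0.761, -0.044, 0.054]
contact_force: [-1.1, 0.8, 1.1]
```

```bash
python3 steer.py '[0,-0.001,0,-0.0007,0,0,0,0,-0.007,0,-0.0007,0,0,0,0,-0.014,0,-0.0007,0,0,0,0,-0.02,0,-0.0007,0,0,0,0,-0.023,0,-0.0007,0,0,0,0,-0.023,0,-0.0007,0,0,0]'|sed -n 2,4p
python3 steer.py '[0,-0.001,0,0,0,0,0,0,-0.002,0,0,0,0,0,0,-0.002,0,0,0,0,0]'|sed -n 2,4p
python3 - <<'E'
from h import *
im=viewer.snapshot("side")[:,:,::-1]
a=cv2.resize(im[170:290,280:430],None,fx=4,fy=4)
cv2.imwrite("pics/g.png",cv2.convertScaleAbs(a,alpha=2.2,beta=40))
E
```

```text
tool_pos: [0.6026, -0.0046, 0.0811]
eef_rot: [0.645, 0.761, -0.044, 0.054]
contact_force: [-0.3, -0.7, -2.4]
tool_pos: [0.6027, -0.0048, 0.0811]
eef_rot: [0.644, 0.762, -0.044, 0.054]
contact_force: [-0.6, 1.3, -3.0]
```

View pics/g.png

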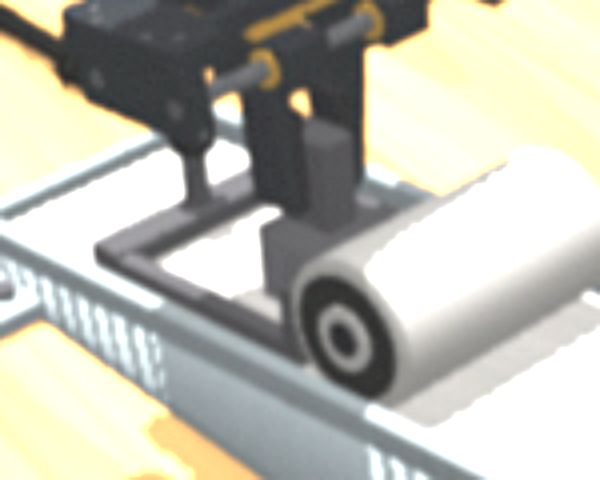

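The chock now overlaps the bush in this view, near heel edge at about (265,225-290), and the bush end is still at (343,333), so it hasn't moved. I'll continue in 1 mm steps until the force rises.

```bash
for i in 1; do :; done; python3 steer.py '[0,-0.001,0,0,0,0,0,0,-0.001,0,0,0,0,0]'|sed -n 2,4p
python3 steer.py '[0,-0.001,0,0,0,0,0,0,-0.001,0,0,0,0,0]'|sed -n 2,4p
python3 steer.py '[0,-0.001,0,0,0,0,0,0,-0.001,0,0,0,0,0]'|sed -n 2,4p
```

```text
tool_pos: [0.6028, -0.0054, 0.0811]
eef_rot: [0.644, 0.762, -0.044, 0.054]
contact_force: [0.2, 2.9, -1.2]
tool_pos: [0.603, -0.0068, 0.0814]
eef_rot: [0.644, 0.762, -0.044, 0.054]
contact_force: [-0.1, 2.8, -2.2]
tool_pos: [0.6032, -0.0077, 0.0815]
eef_rot: [0.644, 0.762, -0.044, 0.054]
contact_force: [0.6, 3.1, -2.1]
```

Run:
```python
from h import *
a=cv2.cvtColor(cv2.imread("pics/side0.png"),cv2.COLOR_BGR2GRAY)
b=cv2.cvtColor(viewer.snapshot("side"),cv2.COLOR_RGB2GRAY)
def sh(x,y,w,h,m=8):
    k=8; T=cv2.resize(a[y:y+h,x:x+w],None,fx=k,fy=k,interpolation=cv2.INTER_CUBIC);S=cv2.resize(b[y-m:y+h+m,x-m:x+w+m],None,fx=k,fy=k,interpolation=cv2.INTER_CUBIC)
    _,v,_,l=cv2.minMaxLoc(cv2.matchTemplate(S,T,cv2.TM_CCOEFF_NORMED)); return l[0]/k-m,l[1]/k-m,v
print('bush end',sh(358,235,20,30),'bush far edge',sh(405,205,30,50),'bush R edge',sh(380,205,60,60),'rail ref',sh(372,310,20,20))
p=np.array([.5555,-.0931,.0832]); print('px per mm upslope',(proj("side",p-u*.005)-proj("side",p))/5)
```

```text
bush end (0.125, 0.25, 0.9537345170974731) bush far edge (0.125, 0.0, 0.9879515171051025) bush R edge (0.375, 0.125, 0.93306964635849) rail ref (0.0, 0.125, 0.946938157081604)
px per mm upslope [0.47336597 0.30061224]
```

```bash
cat > b.py <<'E'
from h import *
a=cv2.cvtColor(cv2.imread("pics/side0.png"),cv2.COLOR_BGR2GRAY)
b=cv2.cvtColor(viewer.snapshot("side"),cv2.COLOR_RGB2GRAY)
def sh(x,y,w,h,m=8):
    k=8; T=cv2.resize(a[y:y+h,x:x+w],None,fx=k,fy=k,interpolation=cv2.INTER_CUBIC);S=cv2.resize(b[y-m:y+h+m,x-m:x+w+m],None,fx=k,fy=k,interpolation=cv2.INTER_CUBIC)
    _,v,_,l=cv2.minMaxLoc(cv2.matchTemplate(S,T,cv2.TM_CCOEFF_NORMED)); return l[0]/k-m,l[1]/k-m,round(v,3)
print(sh(358,235,20,30),sh(405,205,30,50),sh(380,205,60,60))
E
for i in 1; do python3 steer.py '[0,-0.001,0,0,0,0,0,0,-0.001,0,0,0,0,0]'|sed -n 2,4p; done; python3 b.py
python3 steer.py '[0,-0.001,0,0,0,0,0,0,-0.001,0,0,0,0,0]'|sed -n 2,4p; python3 b.py
```

```text
tool_pos: [0.6032, -0.0079, 0.0815]
eef_rot: [0.644, 0.762, -0.044, 0.053]
contact_force: [-1.0, 4.9, -2.5]
(0.25, 0.375, 0.951) (0.25, 0.125, 0.987) (0.5, 0.125, 0.931)
tool_pos: [0.6034, -0.0087, 0.0816]
eef_rot: [0.644, 0.762, -0.044, 0.053]
contact_force: [-1.0, 4.7, -2.5]
(0.625, 0.5, 0.951) (0.625, 0.25, 0.984) (0.875, 0.25, 0.929)
```

```bash
python3 steer.py '[0,0,0,0.0004,0,0,0,0.25,0,0,0.0004,0,0,0,0.35,0,0,0.0004,0,0,0,0.5,0,0,0,0,0,0,0.5,0,0,0,0,0,0,0.5,0,0,-0.02,0,0,0,0.5,0,0,-0.06,0,0,0,0.5,0,0,-0.1,0,0,0,0.5,0,0,-0.1,0,0,0]'; python3 b.py
python3 - <<'E'
from h import *
kp=rw(.102,0); kp[2]=.040-.102*np.tan(np.radians(8))+.058/np.cos(np.radians(8))-0
# knob: centre 58mm along normal; y=102 is knob itself
ktop=np.array([.5903,.0701,.0979]); n=np.array([u[0]*.139,u[1]*.139,.990])
print(kp,ktop-.014*n)
g=(kp+ktop-.014*n)/2; print(g,delta(*tgt(9.5,8,g+.06*n)))
im=viewer.snapshot("top")[:,:,::-1];im2=viewer.snapshot("side")[:,:,::-1]
a=cv2.resize(im[130:260,240:400],None,fx=2.4,fy=2.4); b=cv2.resize(im2[170:300,270:430],None,fx=2.4,fy=2.4)
cv2.imwrite("pics/i.png",cv2.convertScaleAbs(np.hstack([a,b]),alpha=1.8,beta=25))
E
```

```text
clock: 9.7
tool_pos: [0.6045, 0.0042, 0.1859]
eef_rot: [0.645, 0.761, -0.04, 0.057]
contact_force: [1.7, 0.4, -0.1]
opening: 0.498
finger_force: 0.0
(0.375, 0.375, 0.947) (0.75, 0.25, 0.9) (0.625, 0.375, 0.837)
[0.58917    0.070572   0.08423483] [0.59062109 0.06818124 0.08404   ]
[0.58989554 0.06937662 0.08413742] (array([ 0.08  , -0.0024,  0.0478]), array([ 0.008 ,  0.    , -0.0005]))
```

View pics/i.png

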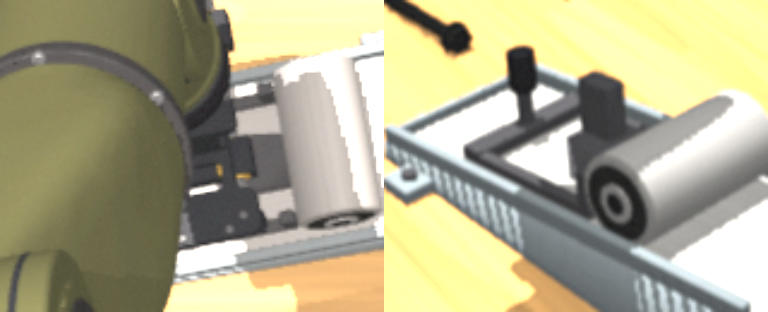

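The chock sits between the posts touching the bush's low side, and the knob is free at (520,65) in the right half. That was my tenth picture, so the rest is by numbers. I'm moving over the knob and will check the lateral centring from intensity profiles.

```bash
python3 steer.py '[0.5,0.04,-0.001,0,0,0,0,0.5,0.08,-0.002,0,0,0,0,0.5,0.08,-0.002,0.03,0,0,0,0.5,0.08,-0.002,0.048,0,0,0,0.5,0.08,-0.002,0.048,0,0,0,0.5,0.08,-0.002,0.048,0,0,0]'; python3 b.py
python3 - <<'E'
from h import *
kp=np.array([.5899,.0694,.0841]);print(delta(*tgt(9.5,8,kp)))
l=np.array([.986,.165,0])
t=cv2.cvtColor(viewer.snapshot("top"),cv2.COLOR_RGB2GRAY).astype(np.float32); s=cv2.cvtColor(viewer.snapshot("side"),cv2.COLOR_RGB2GRAY).astype(np.float32)
th=np.radians(8); e=u*np.cos(th)-np.array([0,0,np.sin(th)]); n=u*np.sin(th)+np.array([0,0,np.cos(th)])
def prof(nm,im,org,xs):
    q=np.array([proj(nm,org+x*l) for x in xs],np.float32); return cv2.remap(im,q[:,:1],q[:,1:],1)[:,0].astype(int)
O=rw(-.008,.041); xs=np.arange(-64,65,4)/1000
print(list((xs*1000).astype(int)))
for y,z in[(-.018,.019),(-.008,.027),(.0015,.034),(.018,.076)]: print('top',y,list(prof("top",t,O+y*e+z*n,xs)))
for y,z in[(.018,.076),(.028,.076)]:print('side',y,list(prof("side",s,O+y*e+z*n,xs)))
B=O-.052*e+.032*n; xb=np.arange(-76,77,4)/1000
print('bush',list((xb*1000).astype(int)),list(prof("top",t,B+.032*n,xb)))
E
```

```text
clock: 10.45
tool_pos: [0.5865, 0.0742, 0.1212]
eef_rot: [0.645, 0.761, -0.045, 0.053]
contact_force: [0.4, 0.2, 0.8]
opening: 0.5
finger_force: 0.0
(0.625, 0.25, 0.995) (0.5, 0.125, 0.998) (0.5, 0.125, 0.998)
(array([-0.    ,  0.0018,  0.0571]), array([ 0.0016,  0.0001, -0.0006]))
[np.int64(-64), np.int64(-60), np.int64(-56), np.int64(-52), np.int64(-48), np.int64(-44), np.int64(-40), np.int64(-36), np.int64(-32), np.int64(-28), np.int64(-24), np.int64(-20), np.int64(-16), np.int64(-12), np.int64(-8), np.int64(-4), np.int64(0), np.int64(4), np.int64(8), np.int64(12), np.int64(16), np.int64(20), np.int64(24), np.int64(28), np.int64(32), np.int64(36), np.int64(40), np.int64(44), np.int64(48), np.int64(52), np.int64(56), np.int64(60), np.int64(64)]
top -0.018 [np.int64(180), np.int64(189), np.int64(96), np.int64(47), np.int64(56), np.int64(86), np.int64(141), np.int64(149), np.int64(157), np.int64(147), np.int64(96), np.int64(59), np.int64(61), np.int64(66), np.int64(62), np.int64(68), np.int64(69), np.int64(66), np.int64(72), np.int64(69), np.int64(69), np.int64(130), np.int64(143), n
[... 3027 characters left out ...]
44), np.int64(48), np.int64(52), np.int64(56), np.int64(60), np.int64(64), np.int64(68), np.int64(72), np.int64(76)] [np.int64(143), np.int64(165), np.int64(49), np.int64(114), np.int64(44), np.int64(157), np.int64(175), np.int64(180), np.int64(181), np.int64(180), np.int64(180), np.int64(181), np.int64(180), np.int64(180), np.int64(180), np.int64(162), np.int64(180), np.int64(180), np.int64(178), np.int64(178), np.int64(178), np.int64(177), np.int64(177), np.int64(176), np.int64(176), np.int64(175), np.int64(174), np.int64(161), np.int64(170), np.int64(171), np.int64(144), np.int64(170), np.int64(170), np.int64(168), np.int64(127), np.int64(153), np.int64(158), np.int64(154), np.int64(150)]
```

The profiles put the chock at about -22..+18 mm and the bush at -58..+60 mm, so it's centred to within about 2-3 mm. The bush has moved only about 1 mm. Now I'll grip the knob.

```bash
python3 steer.py '[0.5,0,0.001,0.03,0,0,0,0.5,0,0.001,0.05,0,0,0,0.5,0,0.001,0.057,0,0,0,0.5,0,0.001,0.057,0,0,0,0,0,0.001,0.057,0,0,0,0,0,0.001,0.057,0,0,0,0,0,0.001,0.057,0,0,0,0,0,0.001,0.057,0,0,0,0,0,0.001,0.057,0,0,0,0,0,0.001,0.057,0,0,0]' 25
```

```text
clock: 11.6
tool_pos: [0.5933, 0.0682, 0.0669]
eef_rot: [0.644, 0.762, -0.041, 0.056]
contact_force: [5.3, 0.3, -2.1]
opening: 0.239
finger_force: 25.0
```

```bash
python3 steer.py '[0,0.004,0.001,0,0,0,0,0,0.01,0.002,0,0,0,0,0,0.017,0.002,0,0,0,0,0,0.024,0.002,0,0,0,0,0,0.031,0.002,0,0,0,0,0,0.038,0.002,0,0,0,0,0,0.045,0.002,0,0,0,0,0,0.051,0.002,0,0,0,0,0,0.056,0.002,0,0,0,0,0,0.056,0.002,0,0,0,0]'; python3 b.py
python3 steer.py '[0,0.002,0,0,0,0,0,0,0.004,0,0,0,0,0,0,0.004,0,0,0,0,0]'|sed -n 2,4p
python3 steer.py '[0,0.001,0,0,0,0,0,0,0.002,0,0,0,0,0,0,0.002,0,0,0,0,0]'|sed -n 2,4p; python3 b.py
```

```text
clock: 12.6
tool_pos: [0.584, 0.1244, 0.0588]
eef_rot: [0.644, 0.762, -0.042, 0.055]
contact_force: [3.9, -0.2, 4.4]
opening: 0.242
finger_force: 25.0
(0.625, 0.25, 0.993) (0.375, 0.125, 0.998) (0.5, 0.125, 0.998)
tool_pos: [0.5836, 0.1268, 0.0585]
eef_rot: [0.644, 0.762, -0.043, 0.055]
contact_force: [4.0, -0.9, 5.8]
tool_pos: [0.5836, 0.1268, 0.0585]
eef_rot: [0.645, 0.761, -0.043, 0.056]
contact_force: [4.3, -4.3, 7.1]
(0.625, 0.25, 0.993) (0.375, 0.125, 0.998) (0.5, 0.125, 0.998)
```

It stopped after 60 mm of travel, and the chock and bush held still. One small final pull, then release and retreat.

```bash
python3 steer.py '[0,0.001,0,0,0,0,0,0,0.003,0,0,0,0,0,0,0.003,0,0,0,0,0]'|sed -n 2,4p
python3 steer.py '[0,-0.004,0,0,0,0,0,0.3,-0.004,0,0,0,0,0,0.5,-0.004,0,0,0,0,0,0.5,-0.004,0,0,0,0,0,0.5,-0.004,0,-0.02,0,0,0,0.5,-0.004,0,-0.06,0,0,0,0.5,-0.004,0,-0.1,0,0,0,0.5,0.03,0,-0.14,0,0,0,0.5,0.05,0,-0.15,0,0,0,0.5,0.05,0,-0.15,0,0,0]'; python3 b.py
python3 - <<'E'
from h import *
a=cv2.cvtColor(cv2.imread("pics/side0.png"),cv2.COLOR_BGR2GRAY); b=cv2.cvtColor(viewer.snapshot("side"),cv2.COLOR_RGB2GRAY)
T=a[188:218,318:336]; S=b[150:260,250:380]
_,v,_,l=cv2.minMaxLoc(cv2.matchTemplate(S,T,cv2.TM_CCOEFF_NORMED)); new=np.array([l[0]+250+9,l[1]+150+4])
k=np.array([.5903,.0701,.0979]); e=u*.9903-np.array([0,0,.1392])
print(v,new-np.array([327,192]),[(y,(proj("side",k+e*y)-proj("side",k)).round(1)) for y in(.055,.06)])
E
```

```text
tool_pos: [0.5835, 0.1269, 0.0585]
eef_rot: [0.646, 0.76, -0.044, 0.057]
contact_force: [5.6, -8.7, 8.3]
clock: 14.6
tool_pos: [0.568, 0.2066, 0.1994]
eef_rot: [0.642, 0.764, -0.042, 0.053]
contact_force: [0.2, -0.3, -0.7]
opening: 0.495
finger_force: 0.0
(0.625, 0.25, 0.994) (0.5, 0.125, 0.998) (0.5, 0.125, 0.998)
0.7234152555465698 [-22 -10] [(0.055, array([-20.3,  -7.9])), (0.06, array([-22.1,  -8.6]))]
```

```bash
python3 -c "
from plant import r, viewer, workorder, get_state
print(workorder.finish_job())"
```

```text
the job is handed in; nothing more can be done
None
```

The job is handed in: the chock sits against the middle of the bush's low side (centred to about 2–3 mm), the stop is drawn back its full 60 mm, and the gripper is open and clear; the bush stayed within about 1 mm of where it lay, and the hand-in returned no verdict.

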